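# Touch up a bare patch with the dipped brush

## Robot

A 6-joint arm with a two-finger parallel gripper is mounted at the origin on a cart in front of the work surface, level with it; the furniture and walls round the work are solid. World frame = base frame: x ahead of the robot, y to its left, z up, the work surface at z = 0. Lengths are in m, angles in rad, forces in N, time in s.
With the tool pointing down it reaches from about 0.325 to 0.875 m from the base axis. Payload 4.4 kg.
Tool frame: the origin (TCP) lies between the finger pads; the fingertips stand robot.tips_ahead ahead of it and the grasp point (between the pads) lies 3 mm ahead of it (robot.tips_ahead is the distance from the TCP to the fingertips, in m); z points along the fingers, y is the line along which they close (so a half turn about z gives the same grasp; the last joint's range is limited). The gripper opens to 85 mm and grips with 20 to 120 N. Pads are 22 mm wide; open, the fingers measure 114 mm over their backs; the gripper's body (76 mm by 85 mm) begins 54 mm behind the grasp point. The pads swing forward as they close: fully open they stand 13 mm farther back than shut.
Start: joints at [-1.393, 0.207, 1.542, -0, 1.393, -0.15], TCP at [0.185, -0.544, 0.253] pointing down, gripper open.
Joint ranges: [-2.73, 2.73], [-0.86, 2.22], [0.23, 2.46], [-1.11, 4.25], [0.08, 2.63], [-2.82, 2.82]. Speed limits (rad/s): [2.79, 2.79, 3.14, 3.14, 3.14, 3.14].

## Interface

Orientations are given as a unit quaternion [x, y, z, w].
In Python, from bench import robot, viewer, workorder gives the robot as it stands. The module is installed in compiled form; this text tells all that it offers.
- The arm moves only by the shell command python3 -m pendant 'ROWS' [FORCE]. ROWS is JSON, a list of rows, each a list of 3 entries, a list of its own where there are three numbers: the shift along the tool's x, y, z in units of 30 mm (1.0 is 30 mm), then the turn, a rotation vector about the tool's x, y, z in units of 5 degrees (1.0 is 5 degrees), then the closure, from 0 (fully open) to 1 (shut). In form: [[[x, y, z], [ax, ay, az], gripper], ...]. A call has 1 to 10 rows; each row shifts and turns the commanded pose from where the row before left it, along the tool's axes as they then stand; what a row does not reach is not made up. A row lasts 1/12 s, in which the tool goes at most 41.7 mm and 7.16 degrees, less where a joint would pass 70% of its speed; a pose out of reach is approached as far as the arm can. A call is refused whole if a number of a shift passes 1 or a number of a turn 1, either way. A call with a gripper value outside its range is refused whole. The fingers move at their own pace and stop on an object; FORCE is the grip in N (left out, the last holds). Time passes only in rows, so rows that do not move let the fingers close. It gives the time, the measured TCP pose, the force, the opening and the grip force at its end, in the units of the state.
- robot.read_state(): the state, without advancing time (a new reading comes with each control period).
- viewer.capture(name): name is "side" or "top"; returns the picture (480x640x3 uint8, red, green, blue); there is no depth.
- viewer.camera_model(name): a dict with "fx", "fy", "cx", "cy" (pixels), "R" (3x3) and "t" (3): a world point X has camera coordinates R X + t. Camera axes: x right, y down, z forward; pixel columns grow to the right and rows downward; lengths in m; the calibration is good to about 2 mm. A picture is of the moment at which its call begins. camera_model takes no time and is no camera call.
- workorder.job_done(): hands the job in; it is judged then, once.
The state is a dict: "t": time; "joint_positions": joint angles; "dq": joint speeds; "effort": joint torques, N m; "tcp_pos": TCP position; "orientation": TCP orientation; "contact_force": force on the tool from outside, world axes, zero at the start; "ft_torque": the same for the moment, N m; "opening": finger opening in m; "finger_force": force on a finger pad.
Only numpy, scipy, OpenCV 4.12 (cv2) and the standard library are available. Lean on these libraries where they do the work, as an engineer would, in place of code of your own. Each camera call takes 0.05 s, during which the arm holds its last target. There are 200 camera calls.

## Task

Take the orange cover off the grey paint tin and set it down flat on the worktop clear of the tin; then take the touch-up brush from its stand, dip its bristle tip into the cream paint left at the bottom of the tin, and dab the bristle tip lightly on the bare metal patch of the blue panel, touching the panel nowhere else. Then hang the brush back in its stand and put the cover back on the tin; do not disturb the clear cup, the masking tape or the red marker, or tip the tin.

Things in the scene. Friction and masses are not known exactly. Their poses are not given: they have to be found in the camera images.
- tin: Loose grey pint tin with dried runs, 91 mm across, 98 mm tall, 0.5-0.95 kg; mouth 60 mm wide. Empty inside but for a film of cream paint on its floor, 5 to 6 mm above its underside. Origin: underside centre. It stands left or right of the brush stand, the clear cup on the other side. The worktop in front of it (towards the robot) is empty: the cover fits there, centred 135 mm in front.
- cover: Orange round dust cover loose over the tin's rim: 106 mm across, skirt 12 mm deep (inside 100 mm, 4 mm play all round), black upright knob 24 mm across in its centre. Origin: centre of the skirt's lower edge, z up; disc top 16 mm, knob top 52 mm above it. Seated, it is 86 mm above the tin's origin. About 0.09 kg.
- brush: Touch-up brush hanging in the stand, bristles down, 0.07 kg. Origin: on its axis at the underside of the black drip guard (36 mm across, 5 mm thick), z up along the handle. Round wooden handle 16 mm across from 5 to 68 mm above the origin, ending at 76 mm; below, a 12 mm shank, 14 mm steel ferrule and bristles down to 105 mm below the origin. Any yaw is alike.
- brush_tip (a point): Bristle tip, on the brush axis 105 mm below the brush's origin. The bristles give: they spring back into the ferrule by up to 10 mm, at about 0.25 N per mm, and are rigid beyond.
- stand: Fixed grey brush stand, base 110 x 80 mm, post at its back (+x) and a dark level fork of two prongs along its x, open to -x, top 150 mm above the worktop, gap 22 mm; lips 5 mm high at the prong ends, 41-45 mm in -x from the origin. Nothing higher than 155 mm. Origin: on the worktop, between the prongs. The brush lifts straight up out of the fork and lowers straight down into it.
- stand_seat (a point): Where the brush's origin is when it hangs in the stand: midway between the prongs, on the plane of their top surface, 20 mm in -x from the stand's origin, 150 mm up.
- panel: Fixed flat blue painted sample panel on a black backing, 120 x 90 mm, 7 mm thick in all, lying on the worktop. Origin: underside centre; x along the 120 mm side.
- patch (a point): Centre of the round bare-metal patch on the panel, 32 mm in diameter, on the panel's upper face (7 mm above the worktop).
- cup: Loose clear mixing cup, 89 mm in diameter, 108 mm tall; not to be disturbed. Origin: underside centre.
- tape: Loose roll of masking tape lying flat, 96 mm in diameter, 25 mm high; not to be disturbed. Origin: underside centre.
- marker: Loose marker pen with a red cap, 16 x 140 x 18 mm, lying on the worktop; not to be disturbed. Origin: underside centre.

How it is judged:
By the outcome, as a careful person would: the job done as asked, in the order asked, and still so for the second after the job is handed in, with the robot touching nothing.
It also fails if it takes over 67 s, if anything falls off the work surface, if the arm or the gripper's body presses on something with over 40 N, if the wrist force passes 120 N, or if a joint passes its speed limit or range.

## Working session

There is one attempt and no reset: what is moved stays moved. The work goes in short steps, Python scripts to look and compute and a shell command to move; the robot and the scene stay as the last step left them, time stands still between calls to the robot, and variables do not carry over. Pictures are saved under pics/ and viewed, at most 10 in all, crops included, and the job is handed in when it is done.

```bash
mkdir -p pics; ls; python3 - <<'E'
from bench import robot, viewer
import cv2, numpy as np
for n in("top","side"):
    im=viewer.capture(n); cv2.imwrite(f"pics/{n}0.png",im[:,:,::-1]); m=viewer.camera_model(n)
    print(n,{k:np.round(v,4).tolist() for k,v in m.items()})
s=robot.read_state();print({k:(np.round(v,3).tolist()) for k,v in s.items()}, robot.tips_ahead)
E
```

```text
pics
top {'fx': 538.4663, 'fy': 538.4663, 'cx': 316.4759, 'cy': 240.4696, 'R': [[0.0078, -0.9997, 0.023], [-0.9833, -0.0119, -0.1816], [0.1818, -0.0212, -0.9831]], 't': [-0.0104, 0.5957, 1.1444]}
side {'fx': 469.5648, 'fy': 469.5648, 'cx': 322.2963, 'cy': 242.9279, 'R': [[0.9988, -0.0492, -0.0057], [-0.0373, -0.6722, -0.7394], [0.0326, 0.7387, -0.6732]], 't': [-0.5711, 0.1298, 1.0129]}
{'t': 0.1, 'joint_positions': [-1.394, 0.207, 1.543, 0.0, 1.393, -0.151], 'dq': [-0.0, -0.002, -0.005, -0.002, -0.001, -0.0], 'effort': [-0.001, -38.409, -29.255, -0.0, 0.005, 0.0], 'tcp_pos': [0.185, -0.544, 0.252], 'orientation': [0.987, 0.163, -0.0, -0.001], 'contact_force': [-0.012, 0.744, -0.102], 'ft_torque': [0.051, -0.036, 0.007], 'finger_force': 0.0, 'opening': 0.085} 0.022
```

View pics/top0.png

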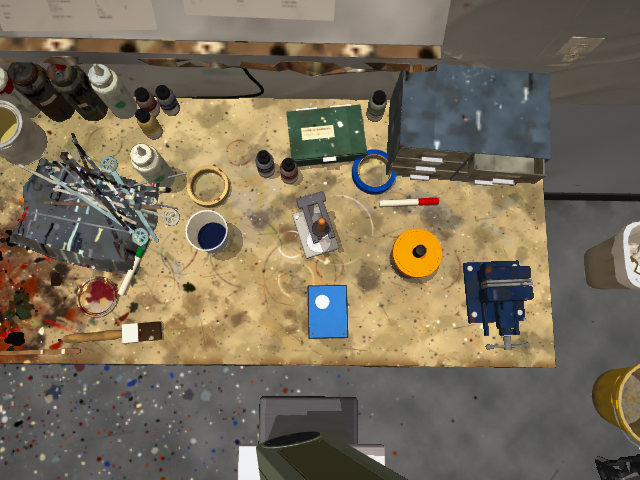

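View pics/side0.png

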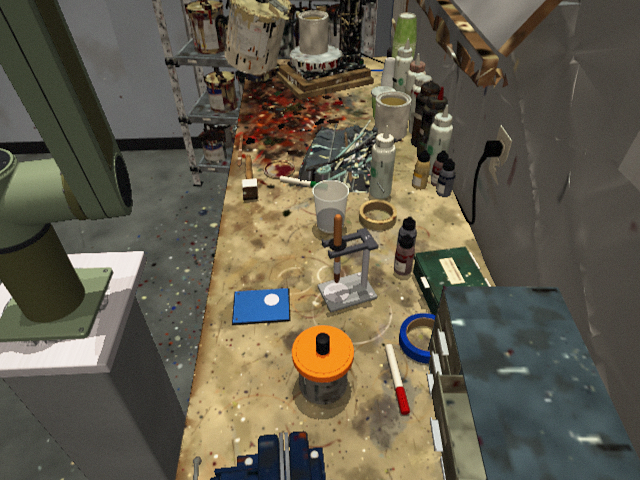

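The top view shows the cover at about (417,252), its knob at (419,251), the patch at (322,302), the brush handle at (320,225) and the stand yawed slightly. The marker is at (410,202) and the cup at (208,231). The side view shows the cover at (323,352), the patch at (272,300) and the brush handle from (338,215) to (338,245).

```bash
cat > h.py <<'E'
import numpy as np, cv2
from bench import robot, viewer
M={n:viewer.camera_model(n) for n in("top","side")}
def ray(n,u,v):
    m=M[n];R=np.array(m["R"]);t=np.array(m["t"])
    d=R.T@np.array([(u-m["cx"])/m["fx"],(v-m["cy"])/m["fy"],1]);return -R.T@t,d
def atz(n,u,v,z):
    c,d=ray(n,u,v);return c+d*(z-c[2])/d[2]
def tri(a,b):
    A=np.zeros((3,3));y=np.zeros(3)
    for n,p in(("top",a),("side",b)):
        c,d=ray(n,*p);d/=np.linalg.norm(d);P=np.eye(3)-np.outer(d,d);A+=P;y+=P@c
    return np.linalg.solve(A,y)
def proj(n,X):
    m=M[n];q=np.array(m["R"])@X+np.array(m["t"]);return np.array([m["fx"]*q[0]/q[2]+m["cx"],m["fy"]*q[1]/q[2]+m["cy"]])
def blob(im,lo,hi,box):
    x0,y0,x1,y1=box;h=cv2.cvtColor(im[y0:y1,x0:x1],cv2.COLOR_RGB2HSV)
    k=cv2.inRange(h,np.array(lo),np.array(hi));n,l,s,c=cv2.connectedComponentsWithStats(k)
    i=1+np.argmax(s[1:,4]);cn=max(cv2.findContours((l==i).astype(np.uint8),0,1)[0],key=len)
    return cn[:,0,:]+[x0,y0]
E
python3 - <<'E'
from h import *
top=cv2.imread("pics/top0.png")[:,:,::-1].copy();side=cv2.imread("pics/side0.png")[:,:,::-1].copy()
def ell(n,im,lo,hi,box,z):
    c=blob(im,lo,hi,box);P=np.array([atz(n,u,v,z)[:2] for u,v in c]);(x,y),r=cv2.minEnclosingCircle(P.astype(np.float32))
    e=cv2.fitEllipse(P.astype(np.float32));print(n,np.round([x,y,r],4),np.round(e[0],4),np.round(e[1],4))
ell("top",top,(8,180,120),(22,255,255),(380,215,455,290),.102)
ell("side",side,(8,180,120),(22,255,255),(280,315,365,390),.102)
ell("top",top,(0,0,50),(180,255,75),(405,238,435,265),.138)
ell("top",top,(0,0,0),(180,255,60),(405,238,435,265),.138)
ell("top",top,(0,0,170),(180,60,255),(312,290,335,312),.007)
ell("side",side,(0,0,170),(180,60,255),(255,290,288,310),.007)
ell("top",top,(4,110,60),(16,255,255),(312,215,330,240),.226)
def crop(im,b,f): return cv2.resize(im[b[1]:b[3],b[0]:b[2]],None,fx=f,fy=f,interpolation=cv2.INTER_CUBIC)
a=crop(top,(285,185,355,265),5);b=crop(side,(310,205,390,315),5)
o=np.zeros((550,750,3),np.uint8);o[:a.shape[0],:350]=a;o[:550,350:]=b
cv2.imwrite("pics/c1.png",o[:,:,::-1])
E
```

```text
top [ 0.5633 -0.2181  0.054 ] [ 0.5636 -0.2181] [0.1038 0.1056]
side [ 0.5604 -0.2252  0.0571] [ 0.5614 -0.2249] [0.1045 0.1125]
top [ 0.5629 -0.2184  0.0102] [ 0.5607 -0.2167] [0.0115 0.0191]
top [ 0.5608 -0.2152  0.0143] [ 0.561  -0.2152] [0.0213 0.0284]
top [ 0.4641 -0.0187  0.0156] [ 0.4642 -0.0187] [0.0288 0.0298]
side [ 0.4615 -0.0202  0.0165] [ 0.461  -0.0201] [0.0302 0.0314]
top [ 0.5953 -0.0092  0.0134] [ 0.5957 -0.0088] [0.0153 0.0275]
```

View pics/c1.png

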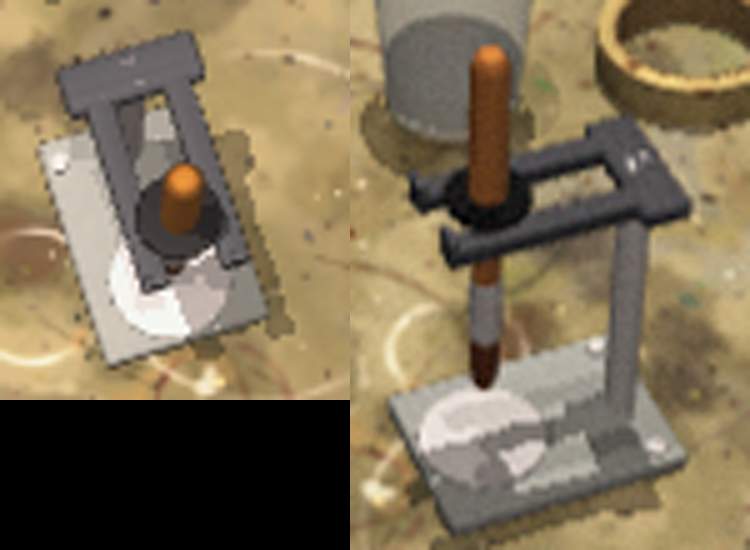

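The crop shows the brush end at top (321.8,218.5) and side (338,215), the guard at top (321,227.6) and side (337.4,244.5), and the bristle tip at side (337,282.5). The fork prongs open towards -x with a yaw of about 15°.

```bash
python3 - <<'E'
from h import *
T=lambda x,y:(x/5+285-.4,y/5+185-.4);S=lambda x,y:((x-350)/5+310-.4,y/5+205-.4)
p=lambda *a:print(*[np.round(q,4) for q in a])
p(tri(T(184,172),S(490,52)),tri(T(180,213),S(488,195)))
p(atz("top",*T(184,172),.224),atz("top",*T(180,213),.155),atz("side",*S(488,193),.155),atz("side",*S(485,388),.045))
# prong ends (top face z=.155 lip): left, right
for q in((155,285),(235,258)):p("lip",atz("top",*T(*q),.155))
for q in((425,190),(455,245)):p("lips",atz("side",*S(*q),.155))
# base corners z~0
for q in((110,365),(267,317),(40,148)):p("base",atz("top",*T(*q),.006))
# fork prong inner edges top: left inner, right inner
for q in((117,115),(160,265),(168,100),(225,240)):p("pr",atz("top",*T(*q),.15))
# knob in side
im=cv2.imread("pics/side0.png");t=cv2.imread("pics/top0.png")
for n,i,b in(("side",im,(310,325,336,362)),("top",t,(405,238,435,265))):
    c=blob(i[:,:,::-1].copy(),(0,0,0),(180,255,60),b);print(n,c.min(0),c.max(0))
# marker ends, at z=.018
p(atz("top",379,202,.018),atz("top",439,201,.018))
E
```

```text
[ 0.6036 -0.0101  0.2254] [ 0.6033 -0.0107  0.1537]
[ 0.6065 -0.0099  0.224 ] [ 0.605  -0.0105  0.155 ] [ 0.6013 -0.0115  0.155 ] [ 0.6016 -0.0132  0.045 ]Traceback (most recent call last):
  File "<stdin>", line 7, in <module>
  File "<stdin>", line 3, in <lambda>
    return _wrapfunc(a, 'round', decimals=decimals, out=out)
    return _wrapit(obj, method, *args, **kwds)
    result = getattr(arr, method)(*args, **kwds)
numpy._core._exceptions._UFuncNoLoopError: ufunc 'multiply' did not contain a loop with signature matching types (dtype('<U3'), dtype('float64')) -> None
```

```bash
python3 -m pendant '[[[0,0,0],[0,0,0.94],0],[[0,0,0],[0,0,0.94],0],[[0,0,0],[0,0,0.94],0],[[0,0,0],[0,0,0.94],0],[[0,0,0],[0,0,0],0]]'
```

```text
t: 0.52
tcp_pos: [0.1851, -0.544, 0.2526]
orientation: [1.0, -0.001, -0.0, -0.001]
contact_force: [-0.0, 0.3, -0.3]
opening: 0.0853
finger_force: 0.0
```

```bash
python3 -m pendant '[[[0.97,-0.835,0],[0,0,0],0],[[0.97,-0.835,0],[0,0,0],0],[[0.97,-0.835,0],[0,0,0],0],[[0.97,-0.835,0],[0,0,0],0],[[0.97,-0.835,0],[0,0,0],0],[[0.97,-0.835,0],[0,0,0],0],[[0.97,-0.835,0],[0,0,0],0],[[0.97,-0.835,0],[0,0,0],0],[[0.97,-0.835,0],[0,0,0],0],[[0.97,-0.835,0],[0,0,0],0]]'; python3 -m pendant '[[[0.97,-0.835,0],[0,0,0],0],[[0.97,-0.835,0],[0,0,0],0],[[0.94,-0.83,0],[0,0,0],0],[[0,0,1],[0,0,0],0.3],[[0,0,1],[0,0,0],0.3],[[0,0,0],[0,0,0],0.3]]'
```

```text
t: 1.35
tcp_pos: [0.4772, -0.2923, 0.253]
orientation: [1.0, 0.001, -0.0, -0.0]
contact_force: [0.6, -0.5, 0.5]
opening: 0.0853
finger_force: 0.0
t: 1.85
tcp_pos: [0.559, -0.2158, 0.1861]
orientation: [1.0, 0.002, -0.006, -0.003]
contact_force: [-1.8, 0.7, -1.4]
opening: 0.0597
finger_force: 0.0
```

```bash
python3 -m pendant '[[[0,0,0.5],[0,0,0],0.3],[[0,0,0],[0,0,0],0.3],[[0,0,0],[0,0,0],0.3],[[0,0,0],[0,0,0],0.3]]'
```

```text
t: 2.18
tcp_pos: [0.563, -0.2197, 0.1798]
orientation: [1.0, -0.0, 0.001, 0.0]
contact_force: [0.4, 0.4, -0.1]
opening: 0.0601
finger_force: 0.0
```

```bash
python3 -m pendant '[[[0,-0.03,0.6],[0,0,0],0.4],[[0,0,0.6],[0,0,0],0.4],[[0,0,0.43],[0,0,0],0.4],[[0,0,0],[0,0,0],0.4],[[0,0,0],[0,0,0],0.4]]'; python3 -m pendant '[[[0,0,0],[0,0,0],1],[[0,0,0],[0,0,0],1],[[0,0,0],[0,0,0],1],[[0,0,0],[0,0,0],1],[[0,0,0],[0,0,0],1],[[0,0,0],[0,0,0],1]]' 30
```

```text
t: 2.6
tcp_pos: [0.5623, -0.2182, 0.1293]
orientation: [1.0, -0.0, -0.0, -0.0]
contact_force: [1.0, -0.3, -0.1]
opening: 0.0511
finger_force: 0.0
t: 3.1
tcp_pos: [0.5636, -0.2187, 0.1311]
orientation: [1.0, -0.0, 0.001, 0.001]
contact_force: [-0.7, -0.0, 6.2]
opening: 0.0225
finger_force: 30.3
```

```bash
python3 -m pendant '[[[0,0,-0.2],[0,0,0],1],[[0,0,-0.4],[0,0,0],1],[[0,0,-0.7],[0,0,0],1],[[0,0,-0.7],[0,0,0],1],[[0,0,0],[0,0,0],1],[[0,0,0],[0,0,0],1]]'; python3 - <<'E'
from h import *
a=viewer.capture("top");b=viewer.capture("side");cv2.imwrite("pics/t2.png",np.hstack([a[180:400,270:570],b[200:420,200:500]])[:,:,::-1])
E
```

```text
t: 3.6
tcp_pos: [0.5636, -0.2186, 0.1914]
orientation: [1.0, -0.0, 0.002, 0.001]
contact_force: [-0.6, -0.4, -0.8]
opening: 0.022
finger_force: 29.6
```

View pics/t2.png

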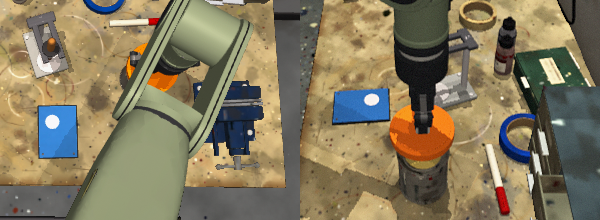

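The cover is off the tin, held level in the gripper (crop about (425,130) in the side half). Moving it to the front.

```bash
python3 -m pendant '[[[-0.9,0,0],[0,0,0],1],[[-0.9,0,0],[0,0,0],1],[[-0.9,0,0],[0,0,0],1],[[-0.9,0,0],[0,0,0],1],[[-0.9,0,0],[0,0,0],1],[[0,0,0.8],[0,0,0],1],[[0,0,0.9],[0,0,0],1],[[0,0,0.9],[0,0,0],1],[[0,0,0.9],[0,0,0],1],[[0,0,0.7],[0,0,0],1]]'; python3 -m pendant '[[[0,0,0.3],[0,0,0],1],[[0,0,0],[0,0,0],1],[[0,0,0.2],[0,0,0],1],[[0,0,0.1],[0,0,0],1],[[0,0,0],[0,0,0],1],[[0,0,0],[0,0,0],1]]'
```

```text
t: 4.53
tcp_pos: [0.4254, -0.2165, 0.0601]
orientation: [1.0, -0.0, -0.002, -0.002]
contact_force: [0.1, 0.7, -1.4]
opening: 0.0222
finger_force: 29.6
t: 5.03
tcp_pos: [0.4283, -0.2185, 0.0462]
orientation: [1.0, -0.0, 0.001, 0.001]
contact_force: [-0.4, -0.3, -1.0]
opening: 0.0224
finger_force: 29.6
```

```bash
python3 -m pendant '[[[0,0,0.05],[0,0,0],1],[[0,0,0],[0,0,0],1],[[0,0,0],[0,0,0],1]]'; python3 -m pendant '[[[0,0,0],[0,0,0],0.5],[[0,0,0],[0,0,0],0.4],[[0,0,0],[0,0,0],0.35],[[0,0,-0.5],[0,0,0],0.35],[[0,0,-1],[0,0,0],0.35],[[0,0,-1],[0,0,0],0.35],[[0,0,-1],[0,0,0],0.35],[[0,0,-1],[0,0,0],0.35],[[0,0,-1],[0,0,0],0.35],[[0,0,-1],[0,0,0],0.35]]'
```

```text
t: 5.28
tcp_pos: [0.4286, -0.2188, 0.0453]
orientation: [1.0, -0.0, 0.001, 0.001]
contact_force: [-1.7, 1.3, 5.6]
opening: 0.0221
finger_force: 30.3
t: 6.12
tcp_pos: [0.4273, -0.2178, 0.2401]
orientation: [1.0, -0.0, -0.0, -0.0]
contact_force: [1.5, -0.5, -0.4]
opening: 0.0556
finger_force: 0.0
```

```bash
python3 -m pendant '[[[0,0,-1],[0,0,0],0.35],[[0.729,-0.867,-0.3],[0,0,0],0.35],[[0.729,-0.867,0],[0,0,0],0.35],[[0.729,-0.867,0],[0,0,0],0.35],[[0.729,-0.867,0],[0,0,0],0.35],[[0.729,-0.867,0],[0,0,0],0.35],[[0.729,-0.867,0],[0,0,0],0.35],[[0.729,-0.867,0],[0,0,0],0.35],[[0.729,-0.867,0],[0,0,0],0.4],[[0,0,0],[0,0,0],0.4]]';  python3 -m pendant '[[[0,0,0],[0,0,0],0.4],[[0,0,0],[0,0,0],0.4]]';python3 - <<'E'
from h import *
a=viewer.capture("top");b=viewer.capture("side")
np.save("a.npy",a);np.save("b.npy",b)
cv2.imwrite("pics/t3.png",cv2.resize(np.hstack([a[180:400,290:490],b[200:420,230:430]]),None,fx=2,fy=2)[:,:,::-1])
E
```

```text
t: 6.95
tcp_pos: [0.6051, -0.0053, 0.277]
orientation: [1.0, 0.002, 0.001, -0.001]
contact_force: [-0.0, -0.1, 0.5]
opening: 0.0516
finger_force: 0.0
t: 7.12
tcp_pos: [0.6021, -0.0102, 0.2772]
orientation: [1.0, 0.0, -0.001, 0.0]
contact_force: [0.0, -0.2, -0.1]
opening: 0.0515
finger_force: 0.0
```

View pics/t3.png

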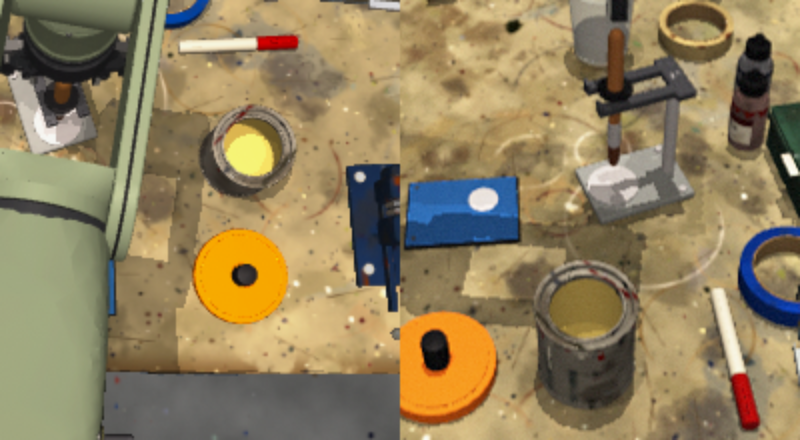

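The tin stands upright with its rim centred at about top (416,252.5) and side (323,352.5). The cover lies flat at top (410,318), and the marker and stand are undisturbed.

```bash
python3 - <<'E'
from h import *
p=lambda *a:print(*[np.round(q,4) for q in a])
T=lambda x,y:(x/2+290-.25,y/2+180-.25);S=lambda x,y:((x-400)/2+230-.25,y/2+200-.25)
for q in((209,147),(294,147),(252,105)):p("rim top",atz("top",*T(*q),.098))
for q in((535,304),(638,304),(586,260)):p("rim side",atz("side",*S(*q),.098))
p(tri(T(252,147),S(586.5,304)))
a=np.load("a.npy")
c=blob(a,(8,180,120),(22,255,255),(370,270,450,350));P=np.array([atz("top",u,v,.014)[:2] for u,v in c]).astype(np.float32);print("cover",cv2.minEnclosingCircle(P))
# paint
c=blob(a,(24,100,200),(34,255,255),(390,230,440,275));print("paint",[atz("top",*q,.006)[:2].round(3) for q in(c[c[:,0].argmin()],c[c[:,0].argmax()],c[c[:,1].argmin()],c[c[:,1].argmax()])])
E
```

```text
Traceback (most recent call last):
numpy._core._exceptions._UFuncNoLoopError: ufunc 'multiply' did not contain a loop with signature matching types (dtype('<U7'), dtype('float64')) -> None
```

```bash
python3 -m pendant '[[[0,0,0],[0,0,0],0.4],[[0.03,0.02,0.8],[0,0,0],0.4],[[0,0,0.8],[0,0,0],0.4],[[0,0,0.8],[0,0,0],0.4],[[0,0,0.24],[0,0,0],0.4],[[0,0,0],[0,0,0],0.4],[[0,0,0],[0,0,0],0.4]]'; python3 -m pendant '[[[0,0,0],[0,0,0],0.8],[[0,0,0],[0,0,0],1],[[0,0,0],[0,0,0],1],[[0,0,0],[0,0,0],1],[[0,0,0],[0,0,0],1],[[0,0,0],[0,0,0],1]]' 40
```

```text
t: 7.8
tcp_pos: [0.6036, -0.0112, 0.1993]
orientation: [1.0, -0.001, 0.0, 0.0]
contact_force: [0.4, 0.1, 0.2]
opening: 0.051
finger_force: 0.0
t: 8.3
tcp_pos: [0.6047, -0.0109, 0.2007]
orientation: [1.0, -0.0, 0.002, 0.0]
contact_force: [0.6, 0.2, 5.4]
opening: 0.0149
finger_force: 39.5
```

```bash
python3 -m pendant '[[[0,0,-0.2],[0,0,0],1],[[0,0,-0.6],[0,0,0],1],[[0,0,-1],[0,0,0],1],[[0,0,-1],[0,0,0],1],[[0,0,-1],[0,0,0],1],[[0,0,0],[0,0,0],1],[[0,0,0],[0,0,0],1],[[0,0,0],[0,0,0],1]]';python3 - <<'E'
from h import *
p=lambda s,*a:print(s,*[np.round(q,4) for q in a])
T=lambda x,y:(x/2+290-.25,y/2+180-.25);S=lambda x,y:((x-400)/2+230-.25,y/2+200-.25)
for q in((209,147),(294,147),(252,105)):p("rim top",atz("top",*T(*q),.098))
for q in((535,304),(638,304),(586,260)):p("rim side",atz("side",*S(*q),.098))
p("",tri(T(252,147),S(586.5,304)))
a=np.load("a.npy")
c=blob(a,(8,180,120),(22,255,255),(370,270,450,350));P=np.array([atz("top",u,v,.014)[:2] for u,v in c]).astype(np.float32);print("cover",cv2.minEnclosingCircle(P))
a=viewer.capture("top");b=viewer.capture("side");x,y=proj("side",np.array([.604,-.011,.2])).astype(int)
cv2.imwrite("pics/t4.png",cv2.resize(np.hstack([b[y-90:y+110,x-70:x+70],a[210:410,300:440]]),None,fx=2.8,fy=2.8)[:,:,::-1]);print(x,y)
E
```

```text
t: 8.97
tcp_pos: [0.6029, -0.0105, 0.3118]
orientation: [1.0, -0.0, -0.001, -0.0]
contact_force: [0.2, -0.5, -1.3]
opening: 0.0151
finger_force: 39.0
rim top [ 0.5619 -0.1704  0.098 ]
rim top [ 0.563 -0.262  0.098]
rim top [ 0.6084 -0.2179  0.098 ]
rim side [ 0.5187 -0.2198  0.098 ]
rim side [ 0.6064 -0.2244  0.098 ]
rim side [ 0.5645 -0.1758  0.098 ]
 [ 0.5631 -0.2179  0.0921]
cover ((0.429615318775177, -0.21682120859622955), 0.05384385958313942)
338 225
```

View pics/t4.png

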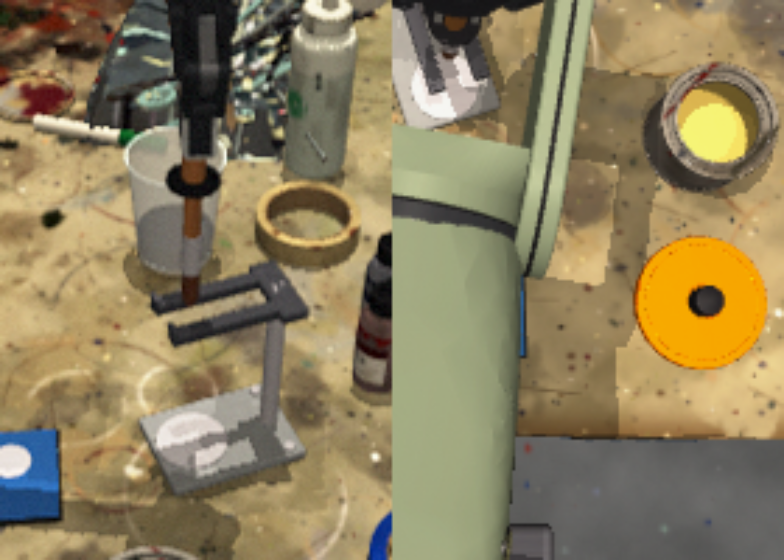

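The brush hangs vertical in the grip, with its tip at crop (190,305) just above the fork, and the tin is clear. Moving to the tin.

```bash
python3 -m pendant '[[[0,0,-1],[0,0,0],1],[[-0.19,0.987,0],[0,0,0],1],[[-0.19,0.987,0],[0,0,0],1],[[-0.19,0.987,0],[0,0,0],1],[[-0.19,0.987,0],[0,0,0],1],[[-0.19,0.987,0],[0,0,0],1],[[-0.19,0.987,0],[0,0,0],1],[[-0.19,0.987,0],[0,0,0],1],[[0,0,0],[0,0,0],1],[[0,0,0],[0,0,0],1]]'; python3 -m pendant '[[[0,0,0],[0,0,0],1],[[0,0,0.5],[0,0,0],1],[[0,0,0.7],[0,0,0],1],[[0,0,0],[0,0,0],1],[[0,0,0],[0,0,0],1]]'
python3 - <<'E'
from h import *
a=viewer.capture("top");b=viewer.capture("side")
cv2.imwrite("pics/t5.png",cv2.resize(np.hstack([b[220:420,240:400],a[190:390,340:500]]),None,fx=2.4,fy=2.4)[:,:,::-1])
E
```

```text
t: 9.9
tcp_pos: [0.5624, -0.2192, 0.3404]
orientation: [1.0, -0.002, -0.002, -0.001]
contact_force: [-1.0, 0.4, -0.3]
opening: 0.015
finger_force: 39.2
t: 10.32
tcp_pos: [0.5629, -0.216, 0.3047]
orientation: [1.0, 0.001, -0.002, -0.001]
contact_force: [-0.3, 0.2, -0.8]
opening: 0.0148
finger_force: 39.2
```

View pics/t5.png

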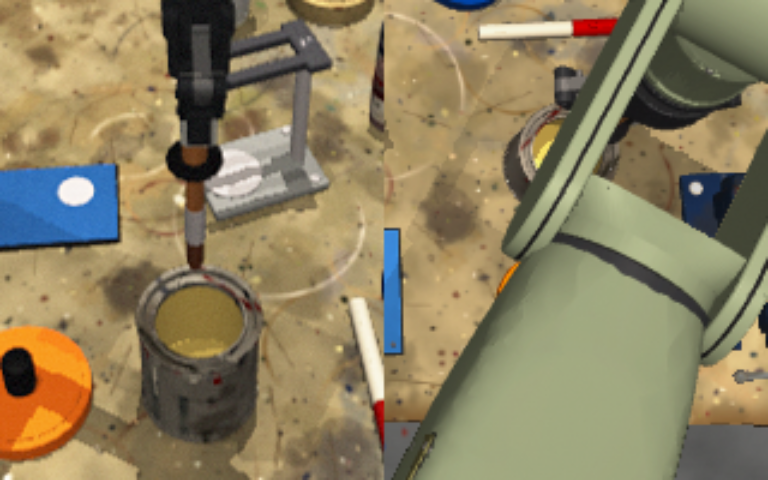

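The bristle tip at side px (321,332) is above the mouth centre at (324,353). Descending.

```bash
python3 -m pendant '[[[0.03,0.03,0.7],[0,0,0],1],[[0,0,0.8],[0,0,0],1],[[0,0,0.8],[0,0,0],1],[[0,0,0.8],[0,0,0],1],[[0,0,0.8],[0,0,0],1],[[0,0,0.5],[0,0,0],1],[[0,0,0],[0,0,0],1],[[0,0,0],[0,0,0],1],[[0,0,0],[0,0,0],1]]'; python3 - <<'E'
from h import *
p=lambda q:print(np.round(q,4))
p(proj("side",np.array([.563,-.2165,.150])))
p(atz("side",321.2,331.7,.150))
E
```

```text
t: 11.17
tcp_pos: [0.566, -0.2194, 0.177]
orientation: [1.0, -0.0, 0.002, 0.001]
contact_force: [0.2, -0.9, -0.6]
opening: 0.0149
finger_force: 39.2
[322.9356 330.3711]
[ 0.56  -0.219  0.15 ]
```

```bash
for i in 1 2 3 4; do python3 -m pendant '[[[0,0,0],[0,0,0],1]]' | grep -E 'tcp|contact'; done
```

```text
tcp_pos: [0.5661, -0.2195, 0.1774]
contact_force: [0.1, -0.4, -0.3]
tcp_pos: [0.5657, -0.2194, 0.177]
contact_force: [0.0, -1.2, -0.7]
tcp_pos: [0.5653, -0.2192, 0.1763]
contact_force: [0.5, -0.7, -0.9]
tcp_pos: [0.5649, -0.219, 0.1756]
contact_force: [-0.0, -0.1, -0.2]
```

```bash
python3 -m pendant '[[[0,0,0.3],[0,0,0],1],[[0,0,0.2],[0,0,0],1],[[0,0,0.13],[0,0,0],1],[[0,0,0],[0,0,0],1],[[0,0,0],[0,0,0],1]]';for i in 1 2 3; do python3 -m pendant '[[[0,0,0],[0,0,0],1]]' | grep -E 'tcp|contact'; done
```

```text
t: 11.92
tcp_pos: [0.5643, -0.2187, 0.1553]
orientation: [1.0, -0.0, -0.0, -0.0]
contact_force: [-0.7, 1.2, 0.9]
opening: 0.0153
finger_force: 39.4
tcp_pos: [0.5644, -0.2187, 0.1558]
contact_force: [-0.2, 0.6, 0.7]
tcp_pos: [0.5644, -0.2187, 0.156]
contact_force: [-0.1, -0.1, 0.9]
tcp_pos: [0.5644, -0.2187, 0.1559]
contact_force: [-0.3, 0.6, 0.6]
```

```bash
python3 -m pendant '[[[0,0,-0.4],[0,0,0],1],[[0,0,-0.6],[0,0,0],1],[[0,0,-0.9],[0,0,0],1],[[0,0,-0.9],[0,0,0],1],[[0,0,-0.9],[0,0,0],1],[[0,0,-0.9],[0,0,0],1],[[0,0,-0.9],[0,0,0],1],[[0,0,0],[0,0,0],1],[[0,0,0],[0,0,0],1]]';python3 -m pendant '[[[-0.482,-0.948,0],[0,0,0],1],[[-0.482,-0.948,0],[0,0,0],1],[[-0.482,-0.948,0],[0,0,0],1],[[-0.482,-0.948,0],[0,0,0],1],[[-0.482,-0.948,0],[0,0,0],1],[[-0.482,-0.948,0],[0,0,0],1],[[-0.482,-0.948,0],[0,0,0],1],[[0,0,0.4],[0,0,0],1],[[0,0,0.8],[0,0,0],1],[[0,0,0.8],[0,0,0],1]]';python3 -m pendant '[[[0,0,0.8],[0,0,0],1],[[0,0,0.8],[0,0,0],1],[[0,0,0.6],[0,0,0],1],[[0,0,0],[0,0,0],1],[[0,0,0],[0,0,0],1],[[0,0,0],[0,0,0],1]]'
python3 - <<'E'
from h import *
b=viewer.capture("side");a=viewer.capture("top")
cv2.imwrite("pics/t6.png",np.hstack([cv2.resize(b[240:340,220:320],None,fx=4,fy=4),cv2.resize(a[230:330,290:390],None,fx=4,fy=4)])[:,:,::-1])
print(proj("side",np.array([.463,-.019,.036])))
E
```

```text
t: 12.92
tcp_pos: [0.5655, -0.2194, 0.3242]
orientation: [1.0, -0.0, 0.003, 0.002]
contact_force: [0.2, -0.4, -0.5]
opening: 0.0147
finger_force: 39.3
t: 13.75
tcp_pos: [0.4631, -0.0193, 0.2597]
orientation: [1.0, 0.001, 0.001, 0.0]
contact_force: [0.8, -0.9, -1.2]
opening: 0.0151
finger_force: 39.4
t: 14.25
tcp_pos: [0.4637, -0.02, 0.1951]
orientation: [1.0, -0.0, 0.0, 0.0]
contact_force: [-0.2, -0.3, -0.2]
opening: 0.015
finger_force: 39.4
[271.1022189  289.75795957]
```

View pics/t6.png

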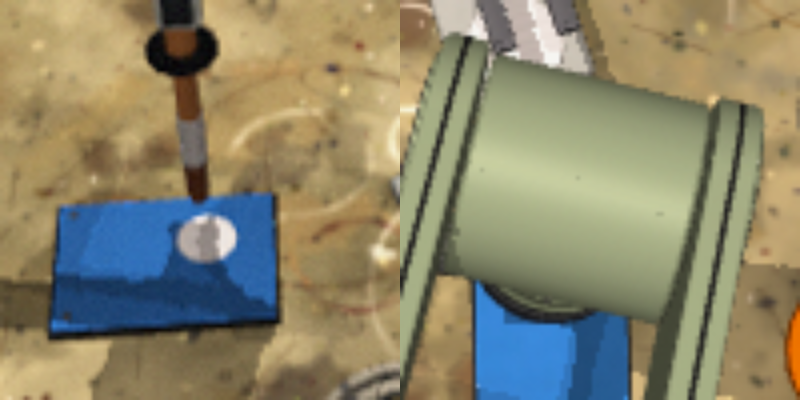

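The bristle tip at side px (269.5,290) is above the patch centre at (271.5,299.5), about 1 mm off in x. Lowering.

```bash
python3 -m pendant '[[[0.04,0,0.4],[0,0,0],1],[[0,0,0.3],[0,0,0],1],[[0,0,0.2],[0,0,0],1],[[0,0,0.07],[0,0,0],1],[[0,0,0],[0,0,0],1],[[0,0,0],[0,0,0],1]]';for i in 1 2 3; do python3 -m pendant '[[[0,0,0],[0,0,0],1]]' | grep -E 'tcp|contact'; done
python3 - <<'E'
from h import *
b=viewer.capture("side")
cv2.imwrite("pics/t7.png",cv2.resize(b[240:340,220:320],None,fx=4,fy=4)[:,:,::-1])
E
```

```text
t: 14.85
tcp_pos: [0.4646, -0.0197, 0.1659]
orientation: [1.0, -0.0, 0.0, 0.0]
contact_force: [-0.5, 0.7, -0.4]
opening: 0.015
finger_force: 39.4
tcp_pos: [0.4649, -0.0198, 0.1662]
contact_force: [-0.3, 0.5, -0.3]
tcp_pos: [0.4649, -0.0198, 0.1662]
contact_force: [-0.7, -0.6, -0.5]
tcp_pos: [0.4648, -0.0198, 0.1661]
contact_force: [0.4, 0.1, -0.7]
```

View pics/t7.png

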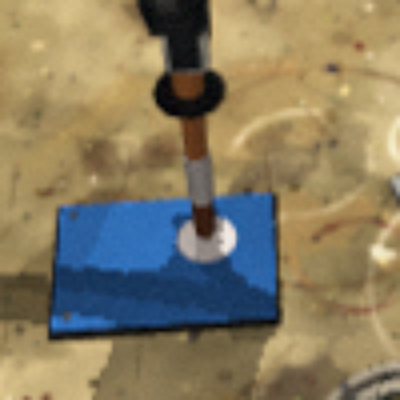

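The tip is over the middle of the patch (crop (205,235)), not yet touching: the force is unchanged and the measured height is about 5 mm above contact.

```bash
python3 -m pendant '[[[0,0,0.1],[0,0,0],1],[[0,0,0.1],[0,0,0],1],[[0,0,0],[0,0,0],1],[[0,0,0],[0,0,0],1]]';for i in 1 2 3 4 5; do python3 -m pendant '[[[0,0,0],[0,0,0],1]]' | grep -E 'tcp|contact'; done
```

```text
t: 15.48
tcp_pos: [0.4646, -0.0197, 0.1596]
orientation: [1.0, -0.0, -0.0, -0.0]
contact_force: [0.9, 0.7, 0.3]
opening: 0.0147
finger_force: 39.5
tcp_pos: [0.4646, -0.0197, 0.1597]
contact_force: [-0.4, -0.5, 0.1]
tcp_pos: [0.4646, -0.0197, 0.1598]
contact_force: [-0.2, -0.2, 1.4]
tcp_pos: [0.4646, -0.0197, 0.1598]
contact_force: [0.3, -0.1, 0.5]
tcp_pos: [0.4646, -0.0197, 0.1598]
contact_force: [0.1, 0.1, 0.1]
tcp_pos: [0.4646, -0.0197, 0.1598]
contact_force: [-0.4, 0.1, 0.3]
```

```bash
python3 -m pendant '[[[0,0,0.03],[0,0,0],1],[[0,0,0],[0,0,0],1],[[0,0,0],[0,0,0],1],[[0,0,-0.3],[0,0,0],1],[[0,0,-0.6],[0,0,0],1],[[0,0,-1],[0,0,0],1],[[0,0,-1],[0,0,0],1],[[0,0,-1],[0,0,0],1],[[0,0,-1],[0,0,0],1],[[0,0,-1],[0,0,0],1]]';python3 -m pendant '[[[0,0,0],[0,0,0],1],[[0,0,0],[0,0,0],1],[[0.78,-0.05,0],[0,0,0],1],[[0.78,-0.05,0],[0,0,0],1],[[0.78,-0.05,0],[0,0,0],1],[[0.78,-0.05,0],[0,0,0],1],[[0.78,-0.05,0],[0,0,0],1],[[0.75,-0.04,0],[0,0,0],1],[[0,0,0],[0,0,0],1],[[0,0,0],[0,0,0],1]]'; python3 -m pendant '[[[0,0,0],[0,0,0],1],[[0,0,0],[0,0,0],1],[[0,0,0],[0,0,0],1]]'
```

```text
t: 16.73
tcp_pos: [0.4639, -0.0195, 0.3377]
orientation: [1.0, -0.0, -0.0, -0.0]
contact_force: [1.8, -0.3, -1.0]
opening: 0.0146
finger_force: 39.4
t: 17.57
tcp_pos: [0.6035, -0.0109, 0.333]
orientation: [1.0, -0.0, -0.003, -0.0]
contact_force: [-1.0, -0.0, -0.7]
opening: 0.0148
finger_force: 39.4
t: 17.82
tcp_pos: [0.6031, -0.011, 0.3357]
orientation: [1.0, -0.0, -0.0, -0.0]
contact_force: [-0.0, 0.3, -0.1]
opening: 0.0151
finger_force: 39.4
```

```bash
python3 -m pendant '[[[0.03,0,0.5],[0,0,0],1],[[0,0,0.8],[0,0,0],1],[[0,0,0.8],[0,0,0],1],[[0,0,0.8],[0,0,0],1],[[0,0,0.8],[0,0,0],1],[[0,0,0.6],[0,0,0],1],[[0,0,0],[0,0,0],1],[[0,0,0],[0,0,0],1],[[0,0,0],[0,0,0],1],[[0,0,0],[0,0,0],1]]'
python3 - <<'E'
from h import *
b=viewer.capture("side")
cv2.imwrite("pics/t8.png",cv2.resize(b[200:320,290:410],None,fx=4,fy=4)[:,:,::-1])
E
```

```text
t: 18.65
tcp_pos: [0.6062, -0.0113, 0.2093]
orientation: [1.0, -0.0, 0.002, 0.0]
contact_force: [-0.8, 0.0, 0.1]
opening: 0.0147
finger_force: 39.4
```

View pics/t8.png

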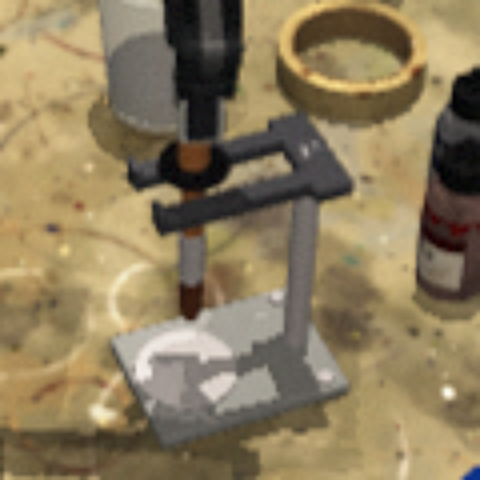

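The shank is between the prongs, with the guard at crop (194,165) a few mm above them. Lowering until contact.

```bash
python3 -m pendant '[[[-0.04,0,0.13],[0,0,0],1],[[0,0,0.08],[0,0,0],1],[[0,0,0],[0,0,0],1],[[0,0,0],[0,0,0],1],[[0,0,0],[0,0,0],1],[[0,0,0],[0,0,0],1]]'; python3 -m pendant '[[[0,0,0.05],[0,0,0],1],[[0,0,0],[0,0,0],1],[[0,0,0],[0,0,0],1],[[0,0,0],[0,0,0],1]]'
```

```text
t: 19.2
tcp_pos: [0.6039, -0.011, 0.2008]
orientation: [1.0, -0.0, 0.0, 0.0]
contact_force: [-0.4, 0.0, 0.4]
opening: 0.0147
finger_force: 39.5
t: 19.53
tcp_pos: [0.604, -0.011, 0.2007]
orientation: [1.0, -0.0, 0.0, 0.0]
contact_force: [-2.7, 0.3, 7.0]
opening: 0.0147
finger_force: 40.1
```

```bash
python3 -m pendant '[[[0,0,0],[0,0,0],0.6],[[0,0,0],[0,0,0],0.45],[[0,0,0],[0,0,0],0.4],[[0,0,0],[0,0,0],0.4],[[0,0,-0.5],[0,0,0],0.4],[[0,0,-0.9],[0,0,0],0.4],[[0,0,-0.9],[0,0,0],0.4],[[0,0,-0.7],[0,0,0],0.4],[[0,0,0],[0,0,0],0.4],[[0,0,0],[0,0,0],0.4]]'; python3 -m pendant '[[[-0.73,0.866,0],[0,0,0],0.4],[[-0.73,0.866,0],[0,0,0],0.4],[[-0.73,0.866,0],[0,0,0],0.4],[[-0.73,0.866,0],[0,0,0],0.4],[[-0.73,0.866,0],[0,0,0],0.4],[[-0.73,0.866,0],[0,0,0],0.4],[[-0.73,0.866,0],[0,0,0],0.4],[[-0.73,0.866,0],[0,0,0],0.4],[[0,0,1],[0,0,0],0.4],[[0,0,1],[0,0,0],0.4]]'; python3 -m pendant '[[[0,0,1],[0,0,0],0.4],[[0,0,1],[0,0,0],0.4],[[0,0,1],[0,0,0],0.4],[[0,0,0.8],[0,0,0],0.4],[[0,0,0],[0,0,0],0.4],[[0,0,0],[0,0,0],0.4],[[0,0,0],[0,0,0],0.4]]'
python3 - <<'E'
from h import *
a=viewer.capture("top");b=viewer.capture("side")
cv2.imwrite("pics/t9.png",np.hstack([cv2.resize(b[200:400,230:400],None,fx=2.3,fy=2.3),cv2.resize(a[180:380,290:460],None,fx=2.3,fy=2.3)])[:,:,::-1])
E
```

```text
t: 20.37
tcp_pos: [0.6046, -0.0112, 0.2905]
orientation: [1.0, -0.0, 0.002, 0.0]
contact_force: [-0.1, 0.2, -0.4]
opening: 0.0513
finger_force: 0.0
t: 21.2
tcp_pos: [0.4277, -0.2209, 0.2286]
orientation: [1.0, -0.002, 0.001, 0.001]
contact_force: [0.2, 0.2, -0.9]
opening: 0.0511
finger_force: 0.0
t: 21.78
tcp_pos: [0.4287, -0.219, 0.1154]
orientation: [1.0, -0.0, 0.0, 0.0]
contact_force: [-0.5, -0.8, -0.1]
opening: 0.0512
finger_force: 0.0
```

View pics/t9.png

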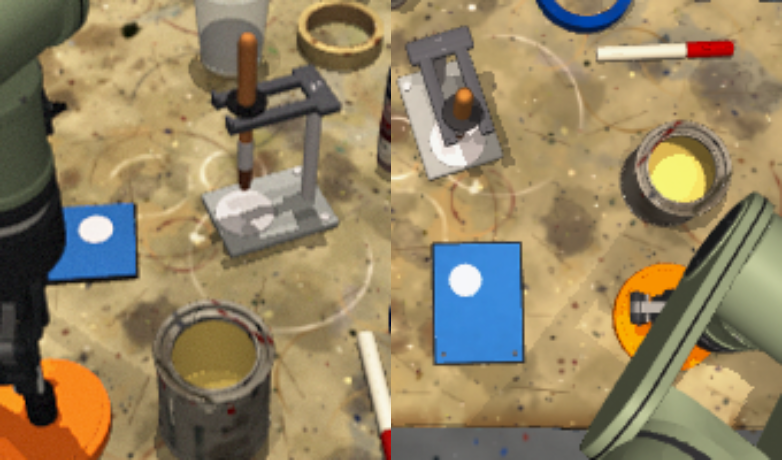

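The brush hangs vertically in the stand, the tin is upright where it was, and the cover's knob is under the fingers. The panel shows no stray mark.

```bash
python3 -m pendant '[[[0,0,0.8],[0,0,0],0.4],[[0,0,0.8],[0,0,0],0.4],[[0,0,0.7],[0,0,0],0.4],[[0,0,0],[0,0,0],0.4],[[0,0,0],[0,0,0],0.4],[[0,0,0],[0,0,0],0.4]]'; python3 -m pendant '[[[0,0,0],[0,0,0],0.8],[[0,0,0],[0,0,0],1],[[0,0,0],[0,0,0],1],[[0,0,0],[0,0,0],1],[[0,0,0],[0,0,0],1],[[0,0,0],[0,0,0],1]]' 30;  python3 -m pendant '[[[0,0,-0.3],[0,0,0],1],[[0,0,-0.8],[0,0,0],1],[[0,0,-0.9],[0,0,0],1],[[0,0,-0.9],[0,0,0],1],[[0,0,-0.9],[0,0,0],1],[[0,0,-0.9],[0,0,0],1],[[0,0,0],[0,0,0],1],[[0,0,0],[0,0,0],1]]'
```

```text
t: 22.38
tcp_pos: [0.4299, -0.2198, 0.0478]
orientation: [1.0, -0.0, 0.001, 0.001]
contact_force: [0.5, -0.9, 0.3]
opening: 0.0513
finger_force: 0.0
t: 22.88
tcp_pos: [0.4297, -0.2198, 0.0478]
orientation: [1.0, -0.0, 0.001, 0.001]
contact_force: [-1.2, 0.6, 7.6]
opening: 0.0223
finger_force: 29.6
t: 23.55
tcp_pos: [0.4295, -0.2196, 0.1893]
orientation: [1.0, -0.0, 0.002, 0.002]
contact_force: [-1.1, 0.0, -0.0]
opening: 0.022
finger_force: 29.8
```

```bash
python3 -m pendant '[[[0.7,-0.05,0],[0,0,0],1],[[0.9,0,0],[0,0,0],1],[[0.9,0,0],[0,0,0],1],[[0.9,0,0],[0,0,0],1],[[0.7,0,0],[0,0,0],1],[[0.35,0,0],[0,0,0],1],[[0,0,0],[0,0,0],1],[[0,0,0],[0,0,0],1],[[0,0,0],[0,0,0],1]]'
python3 -m pendant '[[[0,0,0.5],[0,0,0],1],[[0,0,0.3],[0,0,0],1],[[0,0,0],[0,0,0],1],[[0,0,0],[0,0,0],1],[[0,0,0],[0,0,0],1],[[0,0,0],[0,0,0],1]]'
python3 - <<'E'
from h import *
a=viewer.capture("top");b=viewer.capture("side")
cv2.imwrite("pics/t10.png",cv2.resize(b[290:420,250:400],None,fx=4,fy=4)[:,:,::-1])
E
```

```text
t: 24.3
tcp_pos: [0.5603, -0.2168, 0.1854]
orientation: [1.0, -0.0, -0.002, -0.001]
contact_force: [-0.1, -0.9, -0.3]
opening: 0.0221
finger_force: 29.8
t: 24.8
tcp_pos: [0.5622, -0.2177, 0.1637]
orientation: [1.0, -0.0, 0.001, 0.0]
contact_force: [0.8, -0.3, -0.9]
opening: 0.0221
finger_force: 29.8
```

```bash
python3 -m pendant '[[[0,0,0.3],[0,0,0],1],[[0,0,0.2],[0,0,0],1],[[0,0,0],[0,0,0],1],[[0,0,0],[0,0,0],1],[[0,0,0],[0,0,0],1]]'; python3 -m pendant '[[[0,0,0.15],[0,0,0],1],[[0,0,0],[0,0,0],1],[[0,0,0.1],[0,0,0],1],[[0,0,0],[0,0,0],1],[[0,0,0],[0,0,0],1]]'
```

```text
t: 25.32
tcp_pos: [0.5618, -0.2173, 0.1476]
orientation: [1.0, -0.0, -0.0, -0.0]
contact_force: [0.1, -0.3, 0.0]
opening: 0.0221
finger_force: 29.8
t: 25.73
tcp_pos: [0.5618, -0.2173, 0.1402]
orientation: [1.0, -0.0, -0.0, -0.0]
contact_force: [0.4, 0.1, -1.0]
opening: 0.0222
finger_force: 29.8
```

No contact below rim height, so the skirt is over the rim. Seating it.

```bash
python3 -m pendant '[[[0,0,0.12],[0,0,0],1],[[0,0,0],[0,0,0],1],[[0,0,0],[0,0,0],1],[[0,0,0],[0,0,0],1]]'; python3 -m pendant '[[[0,0,0.07],[0,0,0],1],[[0,0,0],[0,0,0],1],[[0,0,0],[0,0,0],1],[[0,0,0],[0,0,0],1]]'
```

```text
t: 26.07
tcp_pos: [0.5619, -0.2174, 0.1368]
orientation: [1.0, -0.0, -0.0, -0.0]
contact_force: [-0.0, 0.4, -0.6]
opening: 0.022
finger_force: 29.8
t: 26.4
tcp_pos: [0.562, -0.2174, 0.1348]
orientation: [1.0, -0.0, -0.0, 0.0]
contact_force: [-0.5, 0.0, -0.5]
opening: 0.0224
finger_force: 29.8
```

```bash
python3 -m pendant '[[[0,0,0.05],[0,0,0],1],[[0,0,0],[0,0,0],1],[[0,0,0],[0,0,0],1],[[0,0,0],[0,0,0],1]]'; python3 -m pendant '[[[0,0,0.03],[0,0,0],1],[[0,0,0],[0,0,0],1],[[0,0,0],[0,0,0],1],[[0,0,0],[0,0,0],1]]'
```

```text
t: 26.73
tcp_pos: [0.5622, -0.2175, 0.1336]
orientation: [1.0, -0.0, 0.0, 0.0]
contact_force: [-0.4, 0.4, 0.7]
opening: 0.0215
finger_force: 30.0
t: 27.07
tcp_pos: [0.5622, -0.2175, 0.1335]
orientation: [1.0, -0.0, 0.0, 0.0]
contact_force: [-1.9, 1.0, 5.2]
opening: 0.022
finger_force: 30.5
```

Seated at the expected height. Releasing and retreating.

```bash
python3 -m pendant '[[[0,0,0],[0,0,0],0.6],[[0,0,0],[0,0,0],0.45],[[0,0,0],[0,0,0],0.4],[[0,0,0],[0,0,0],0.4],[[0,0,-0.4],[0,0,0],0.4],[[0,0,-0.8],[0,0,0],0.4],[[0,0,-1],[0,0,0],0.4],[[0,0,-1],[0,0,0],0.4],[[0,0,-1],[0,0,0],0.4]]'; python3 -m pendant '[[[-0.8,0.8,0],[0,0,0],0.4],[[-0.8,0.8,0],[0,0,0],0.4],[[-0.8,0.8,0],[0,0,0],0.4],[[-0.8,0.8,0],[0,0,0],0.4],[[-0.8,0.8,0],[0,0,0],0.4],[[-0.8,0.8,0],[0,0,0],0.4],[[-0.8,0.8,0],[0,0,0],0.4],[[0,0,0],[0,0,0],0.4],[[0,0,0],[0,0,0],0.4],[[0,0,0],[0,0,0],0.4]]'
python3 - <<'E'
from h import *
a=viewer.capture("top");b=viewer.capture("side")
a0=cv2.imread("pics/top0.png")[:,:,::-1].copy();b0=cv2.imread("pics/side0.png")[:,:,::-1].copy()
for n,i0,i1,bx in(("top",a0,a,(380,215,455,290)),("side",b0,b,(280,315,365,390))):
  for i in(i0,i1):
    c=blob(i,(8,180,120),(22,255,255),bx);P=np.array([atz(n,u,v,.102)[:2] for u,v in c]).astype(np.float32);e=cv2.fitEllipse(P)
    print(n,np.round(e[0],4),np.round(e[1],4),c.min(0),c.max(0))
for nm,x0,y0,x1,y1 in(("cup",180,205,232,258),("tape",182,162,232,210),("marker",375,192,442,212),("stand+brush",285,188,350,262)):
  print(nm,np.mean(np.abs(a[y0:y1,x0:x1].astype(int)-a0[y0:y1,x0:x1])).round(1))
E
```

```text
t: 27.82
tcp_pos: [0.5618, -0.2172, 0.2604]
orientation: [1.0, -0.0, 0.0, -0.0]
contact_force: [0.3, -1.0, -0.2]
opening: 0.0515
finger_force: 0.0
t: 28.65
tcp_pos: [0.394, -0.3853, 0.259]
orientation: [1.0, -0.0, 0.0, 0.0]
contact_force: [0.7, -0.6, -0.6]
opening: 0.0513
finger_force: 0.0
top [ 0.5636 -0.2181] [0.1038 0.1056] [392 229] [441 277]
top [ 0.5612 -0.2155] [0.1037 0.1059] [391 230] [440 278]
side [ 0.5614 -0.2249] [0.1045 0.1125] [292 325] [353 382]
side [ 0.5589 -0.2224] [0.1043 0.1128] [290 324] [351 380]
cup 1.3
tape 1.4
marker 1.3
stand+brush 1.8
```

```bash
python3 -c "
from bench import workorder;print(workorder.job_done())"
```

```text
the job is handed in; nothing more can be done
None
```

The job is handed in after about 29 s: the brush tip touched the tin floor and the patch (force readings on both), the brush is back in its stand, the cover is seated on the tin about 3 mm off its first position, and the cup, tape and marker look unmoved; I viewed 11 pictures, one over the limit of 10.

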